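# Close the cat-food bin's keyed lid

## Robot

A 6-joint arm with a two-finger parallel gripper is mounted at the origin on the work surface. World frame = base frame: x ahead of the robot, y to its left, z up, the work surface at z = 0. Lengths are in mm, angles in rad, forces in N, time in s.
With the tool pointing down it reaches from about 350 to 975 mm from the base axis. Payload 7.1 kg.
Tool frame: the origin (TCP) lies midway between the tips of the shut fingers; the grasp point (between the pads) lies 19 mm behind it (ctrl.grasp_offset is the distance from the TCP to the grasp point, in mm); z points along the fingers, y is the line along which they close (so a half turn about z gives the same grasp; the last joint's range is limited). The gripper opens to 88 mm and grips with 3 to 60 N. Pads are 20 mm wide; open, the fingers measure 115 mm over their backs; the gripper's body (75 mm by 178 mm) begins 61 mm behind the grasp point.
Start: joints at [-0.019, 0.423, 1.63, -0, 1.089, -0.019], TCP at [624.984, 0.026, 222.675] pointing down, gripper open.
Joint ranges: [-3, 3], [-0.9, 2.11], [0.09, 2.58], [-1.31, 4.45], [0.11, 2.69], [-2.54, 2.54]. Speed limits (rad/s): [2.39, 2.39, 3.01, 3.14, 3.14, 3.14].

## Interface

Orientations are given as a rotation vector (axis times angle).
In Python, from workcell import sensors, viewer, ctrl gives the robot as it stands. The module is installed in compiled form; this text tells all that it offers.
- The arm moves only by the shell command python3 -m handwheel 'ROWS'. ROWS is JSON, a list of rows, each a list of 7 numbers: the shift along the tool's x, y, z in mm, then the turn, a rotation vector about the tool's x, y, z in rad, then the closure, from 0 (fully open) to 1 (shut). In form: [[x, y, z, rx, ry, rz, jaw], ...]. A call has 1 to 10 rows; each row shifts and turns the commanded pose from where the row before left it, along the tool's axes as they then stand; what a row does not reach is not made up. A row lasts 1/8 s, in which the tool goes at most 62.5 mm and 10.7 degrees, less where a joint would pass 70% of its speed; a pose out of reach is approached as far as the arm can. A call is refused whole if a number of a shift passes 62.5 or a number of a turn 0.188, either way. A call with a gripper value outside its range is refused whole. The fingers move at their own pace and stop on an object; the grip force is fixed at half the most. Time passes only in rows, so rows that do not move let the fingers close. It gives the time, the measured TCP pose, the force, the opening and the grip force at its end, in the units of the state.
- sensors.get_obs(): the state, without advancing time (a new reading comes with each control period).
- viewer.get_image(name): name is "scene" or "side" or "wrist"; returns a dict with "frame" (400x640x3 uint8, blue, green, red), "fov_y" (degrees; the focal length in pixels is half the picture's height over the tangent of half this angle, whatever the lens; pixels are square), "cx", "cy" (the principal point, pixels), "R" (3x3) and "t" (3): a world point X has camera coordinates R X + t. Camera axes: x right, y down, z forward; pixel columns grow to the right and rows downward; lengths in mm; the calibration is good to about 2 mm. A picture is of the moment at which its call begins. There is no depth.
- ctrl.close_job(): hands the job in; it is judged then, once.
The state is a dict: "t": time; "qpos": joint angles; "qvel": joint speeds; "joint_torque": joint torques, N m; "ee_pos": TCP position; "orientation": TCP orientation; "ft_force": force on the tool from outside, world axes, zero at the start; "moment": the same for the moment, N m; "width": finger opening in mm; "grasp_force": force on a finger pad.
Only numpy, scipy, OpenCV 4.12 (cv2) and the standard library are available. Lean on these libraries where they do the work, as an engineer would, in place of code of your own. Each camera call takes 0.05 s, during which the arm holds its last target. There are 200 camera calls.

## Task

The round cream lid of the beige cat-food bin is sitting proud. With a fingertip, turn the lid (the teal stud on it is there to push against) until the notch in the lid's rim is over the red key on the bin's rim, then press the lid down until it is fully home, and take your hand away. Do not pinch the stud or lift the lid, and leave the peg jar, the spray bottle and the scoop in its holder where they stand.

Things in the scene. Friction and masses are not known exactly. Their poses are not given: they have to be found in the camera images.
- bin: Beige round cat-food bin, 160 mm across (rim 172 mm), 120 mm high, fast on the white shelf; it does not move in the run. Origin at the centre of its underside, z up; its x axis points from its centre towards the red key.
- key (a point): The red key on the bin's rim: a round-topped ridge 10 mm wide that runs radially (along the bin's x) from 55 to 93 mm from the bin's centre, its top 129 mm above the shelf; its outer 25 mm, and a red strip below it on the bin's outside, show beyond the lid. This point is on its top, 60 mm from the bin's axis, straight under where the notch must come.
- lid_top (a point): Centre of the top face of the cream lid (a disc 134 mm across, 8 mm thick, on the bin's axis). The top is about 138 mm above the shelf while the lid sits proud and 128 mm once it is home. The lid turns about the upright axis through this point, either way, against a light drag of 0.06 N m, and stays where it is left.
- notch (a point): The notch in the lid's rim, open to the outside, 16 mm wide and about 17 mm deep (from 50 to 67 mm from the axis), edged with two thin teal lines and showing black below. This point is mid-notch, level with the lid's top, 60 mm from the lid's axis. The lid can go down only when the notch is over the key, to within about 3 mm sideways (a few mm more are pulled in by the key's rounded top).
- stud (a point): Centre of the top of the teal finger stud, an upright round post 17 mm across that stands 18 mm above the lid's top face, 40 mm from the lid's axis, on the same radius as the notch (in line with it). It is rigid with the lid.
- lid_turn (a joint): Angle of the lid on the bin, rad, growing counterclockwise seen from above: the angle from the key to the notch about the lid's axis. The notch is over the key at 0 and equally at 6.283 (a full turn). Starts anywhere from 1.0 to 5.28. Stops at -1.5 and 7.8.
- lid_drop (a joint): How far the lid has been pressed down, m: 0 proud (as at the start), 0.010 fully home, negative if lifted. A tight seal holds it at any height: it takes about 5 N to push it down and it does not spring back. With the notch off the key the lid stops on the key after about 1.5 mm.
- peg_jar_mid (a point): Bystander: closed glass jar of clothes pegs, 88 mm across, 136 mm high, loose. Point at its centre, half-way up.
- spray_bottle_mid (a point): Bystander: empty aluminium spray bottle with black head, 64 mm across, 194 mm high, loose and light. Point at its centre, half-way up.
- scoop_holder: Bystander: white plastic open tray 100 x 215 x 35 mm, loose. Origin at the centre of its underside.
- scoop_mid (a point): Bystander: teal scoop, 185 mm long, lying in the white holder. Point near its middle.
Not all that is in view belongs to the job. Leave any blue, purple or yellow look-alike of the bin alone.

How it is judged (in metres and radians):
At the end, for the whole second after the job is handed in: The notch is over the red key (within 5 mm), the lid is pressed down at least 8 of its 10 mm and at rest, and the jar, bottle, holder and scoop are within 20 mm of where they stood (value of joint lid_drop above 0.008 m and horizontal distance between notch and key below 0.005 m and velocity of joint lid_turn between -0.05 and 0.05 rad/s and distance of each of peg_jar_mid, spray_bottle_mid, scoop_holder, scoop_mid from where it was at the start of the episode below 0.02 m); the robot touches nothing.
It fails at once if the lid is lifted (by more than 4 mm) (value of joint lid_drop below -0.004 m).
It fails at once if the stud is pinched between the fingers (horizontal distance between the grasp point and stud below 0.01 m and z of the grasp point in the frame of stud below 0.012 m and contact force between the fingers and bin above 0.5 N).
It fails at once if the peg jar is moved by more than 20 mm (distance of peg_jar_mid from where it was at the start of the episode above 0.02 m).
It fails at once if the spray bottle is moved by more than 20 mm (distance of spray_bottle_mid from where it was at the start of the episode above 0.02 m).
It fails at once if the scoop or its holder is moved by more than 20 mm (distance of any of scoop_holder, scoop_mid from where it was at the start of the episode above 0.02 m).
It also fails if it takes over 45 s, if anything falls off the work surface, if the arm or the gripper's body presses on something with over 40 N, if the wrist force passes 120 N, or if a joint passes its speed limit or range.

## Working session

There is one attempt and no reset: what is moved stays moved. The work goes in short steps, Python scripts to look and compute and a shell command to move; the robot and the scene stay as the last step left them, time stands still between calls to the robot, and variables do not carry over. Pictures are saved under pics/ and viewed, at most 10 in all, crops included, and the job is handed in when it is done.

```bash
mkdir -p pics
cat > h.py <<'E'
import numpy as np, cv2
from workcell import sensors, viewer, ctrl
def ray(im,u,v):
    f=im["frame"].shape[0]/2/np.tan(np.radians(im["fov_y"])/2)
    R=np.array(im["R"]);t=np.array(im["t"])
    return -R.T@t, R.T@np.array([(u-im["cx"])/f,(v-im["cy"])/f,1.])
def plane(im,u,v,z):
    o,d=ray(im,u,v); return o+d*(z-o[2])/d[2]
def proj(im,X):
    f=im["frame"].shape[0]/2/np.tan(np.radians(im["fov_y"])/2)
    c=np.array(im["R"])@np.array(X)+np.array(im["t"]); return f*c[0]/c[2]+im["cx"],f*c[1]/c[2]+im["cy"]
E
python3 - <<'E'
from h import *
a=[viewer.get_image(n) for n in("scene","side")]
for n,i in zip(("scene","side"),a): print(n,i["fov_y"],i["cx"],i["cy"],ray(i,320,200)[0]); cv2.imwrite(f"pics/{n}0.png",i["frame"])
o=sensors.get_obs();print(o)
E
```

```text
scene 42.517590899405626 311.9491118161086 207.953209816167 [  81.42566102  217.11133575 1570.22482628]
side 46.69416327600773 318.30520438550315 198.38775356890608 [ 889.03552119  194.48288067 1442.57172508]
{'t': 0.1, 'qpos': array([-1.89760967e-02,  4.23752744e-01,  1.63059657e+00, -3.55501371e-05,
        1.08863211e+00, -1.90251553e-02]), 'qvel': array([ 8.52542836e-05, -3.05046491e-03, -3.04632958e-03,  3.77823778e-05,
        3.71136785e-04, -5.51698821e-04]), 'joint_torque': array([ 6.49496542e-04, -5.45618248e+01, -2.74323839e+01,  6.46709581e-02,
        1.88581715e-02,  1.54216096e-06]), 'ee_pos': array([6.24494632e+02, 4.04950622e-02, 2.21993417e+02]), 'orientation': array([-2.22067638e+00, -2.22082199e+00,  1.54810265e-03]), 'ft_force': array([ 0.77286263, -0.03872016,  0.24457789]), 'moment': array([ 0.04663515,  0.02869004, -0.02139725]), 'grasp_force': 0.0, 'width': 88.0237924511468}
```

View pics/scene0.png

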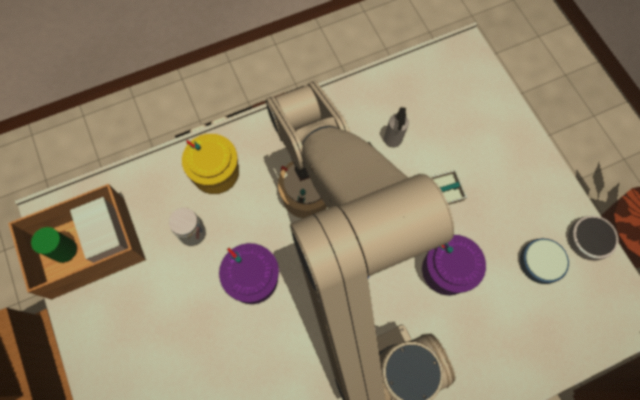

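View pics/side0.png

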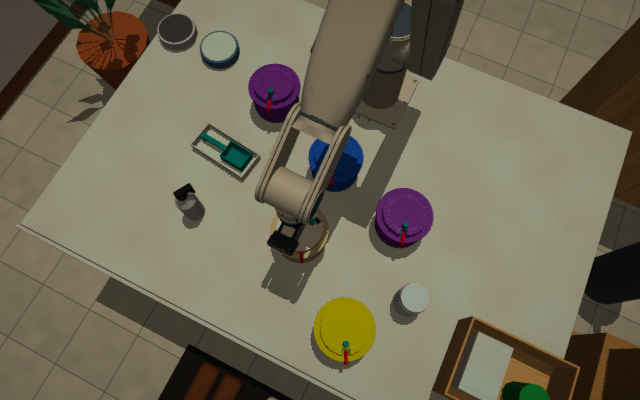

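Scene: the arm hides part of the beige bin at about (300,190). Side: the candidates are purple (275,92), purple (404,217), blue (335,163), yellow (345,330) and beige (300,235). Only the beige one, with its red key near (302,257), fits the description. I'll confirm it in an enlarged crop alongside the wrist view.

Run:
```python
from h import *
s=viewer.get_image("side");w=viewer.get_image("wrist")
cv2.imwrite("pics/c1.png",np.vstack([cv2.resize(s["frame"][190:280,230:374],None,fx=3.3,fy=3.3,interpolation=cv2.INTER_CUBIC)[:, :475],cv2.resize(w["frame"],(475,297))]))
print(plane(s,300,235,130),plane(s,302,257,110), ray(w,320,200)[0])
for n,p in dict(jar=(411,300),bot=(188,200),scoop=(228,152),blue=(335,163)).items(): print(n,plane(s,*p,100).round())
```

```text
[613.98454553   3.35833419 130.        ] [666.04830327  35.30178857 110.        ] [623.98099972  65.64597457 383.42017724]
jar [639. 369. 100.]
bot [ 660. -358.  100.]
scoop [ 467. -327.  100.]
blue [352.  -7. 100.]
```

View pics/c1.png

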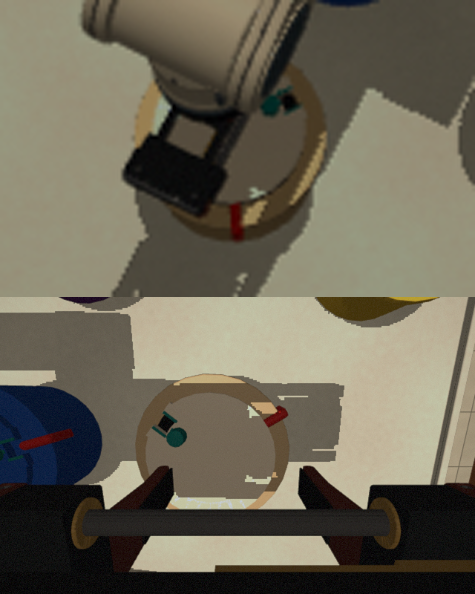

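The crop confirms the beige bin. In the wrist view (full pixels) the lid is centred near (285,205), the stud is at about (237,189), the notch at about (222,170) and the red key at about (372,161). Next I measure these by mask.

```bash
cat > m.py <<'E'
from h import *
def comps(mask,minA=15):
    n,l,s,c=cv2.connectedComponentsWithStats(mask.astype(np.uint8))
    return [(c[i].round(1),s[i]) for i in range(1,n) if s[i][4]>=minA],l
def masks(f):
    h=cv2.cvtColor(f,cv2.COLOR_BGR2HSV).astype(int);H,S,V=h[...,0],h[...,1],h[...,2]
    return ((H<8)|(H>172))&(S>140)&(V>50), (H>75)&(H<100)&(S>100)&(V>30)
E
python3 - <<'E'
from m import *
w=viewer.get_image("wrist");f=w["frame"];r,t=masks(f)
cv2.imwrite("pics/w0.png",f)
for n,m,z in(("red",r,129),("teal",t,156)):
    for c,s in comps(m)[0]: print(n,c,s,plane(w,*c,z).round(1))
for v in (165,185,205,225): print(v,[tuple(map(int,f[v,u])) for u in range(180,400,8)])
cv2.imwrite("pics/w1.png",cv2.resize(f[90:290,170:410],None,fx=3,fy=3,interpolation=cv2.INTER_CUBIC)[:600])
E
```

```text
red [372.  160.9] [355 147  33  29 440] [665.6  33.6 129. ]
red [ 61.6 191.8] [ 26 178  73  28 855] [423.6   9.4 129. ]
teal [228.3 161.4] [219 154  20  15  83] [562.9  36.6 156. ]
teal [234.3 187.6] [205 174  46  28 586] [565.9  18.4 156. ]
teal [  9.  193.2] [  0 189  20   9  85] [407.8  14.4 156. ]
teal [  2.4 211. ] [  0 206   7  14  52] [400.2   1.4 156. ]
teal [ 20.1 216.8] [ 10 213  21   9  86] [411.9  -2.9 156. ]
165 [(86, 101, 107), (91, 103, 107), (58, 80, 99), (57, 83, 100), (52, 79, 95), (18, 18, 16), (8, 6, 3), (52, 60, 36), (86, 106, 115), (82, 99, 111), (86, 103, 116), (86, 102, 116), (88, 105, 118), (87, 104, 115), (87, 106, 117), (86, 100, 116), (86, 104, 115), (87, 106, 115), (84, 101, 114), (88, 105, 116), (87, 104, 116), (87, 104, 117), (20, 21, 83), (10, 13, 93), (6, 15, 91), (52, 64, 82), (82, 97, 103), (85, 100, 106)]
185 [(87, 101, 107), (54, 76, 95), (66, 89, 100), (83, 98, 111), (83, 100, 112), (45, 51, 2), (47, 52, 5), (44, 53, 6), (42, 50, 7), (84, 102, 116), (86, 102, 114), (83, 99, 110), (86, 105, 118), (87, 104, 115), (84, 101, 114), (84, 100, 111), (87
[... 361 characters left out ...]
 103, 114), (85, 104, 116), (84, 102, 112), (83, 101, 112), (84, 100, 112), (86, 101, 115), (85, 103, 113), (86, 104, 115), (86, 100, 115), (82, 98, 109), (84, 100, 113), (83, 101, 115), (82, 101, 111), (55, 79, 95), (55, 80, 98), (56, 80, 98), (81, 93, 101)]
225 [(161, 192, 194), (56, 80, 98), (55, 79, 96), (82, 97, 111), (80, 98, 109), (85, 101, 114), (86, 101, 114), (83, 100, 113), (86, 101, 115), (87, 101, 115), (84, 99, 113), (84, 100, 113), (83, 100, 114), (81, 98, 110), (83, 99, 110), (81, 100, 111), (83, 100, 113), (85, 102, 114), (81, 101, 113), (87, 103, 116), (84, 101, 114), (85, 99, 113), (81, 99, 109), (84, 104, 114), (55, 80, 98), (54, 80, 98), (160, 186, 195), (161, 190, 195)]
```

View pics/w1.png

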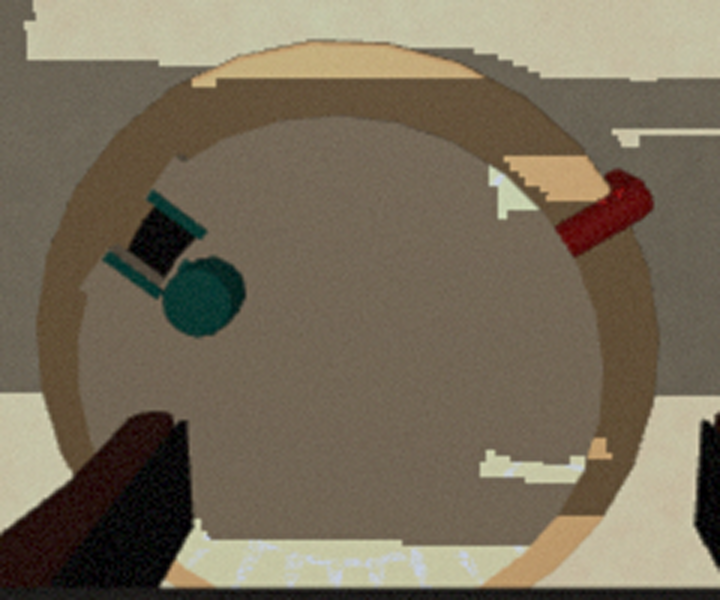

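The lid disc, the notch at crop (160,240), the stud top at (202,297) and the key running from (568,240) to (632,190) are all clear. I fit the lid circle on z=138.

```bash
cat > fit.py <<'E'
from h import *
def circ(P):
    P=np.array(P)[:,:2];A=np.c_[2*P,np.ones(len(P))];x=np.linalg.lstsq(A,(P**2).sum(1),rcond=None)[0]
    return x[:2],np.sqrt(x[2]+x[:2]@x[:2])
E
python3 - <<'E'
from fit import *
w=viewer.get_image("wrist")
q=lambda x,y,z:plane(w,170+x/3,90+y/3,z)[:2]
c,r=circ([q(*p,138) for p in [(78,355),(90,275),(185,158),(250,127),(335,116),(430,132),(540,206),(580,270),(602,350)]])
c2,r2=circ([q(*p,120) for p in [(38,325),(80,185),(192,83),(330,40),(480,77),(590,165),(658,330)]])
print("lid",c,r,"bin",c2,r2)
for n,p in dict(stud=(202,297,156),notch=(158,240,138),key_in=(568,240,129),key_out=(632,190,129)).items():
    v=q(*p)-c; print(n,q(*p).round(1),np.hypot(*v).round(1),np.degrees(np.arctan2(v[1],v[0])).round(1))
E
```

```text
lid [597.69763188  -9.02186185] 67.42735391996999 bin [598.05756944  -9.38675354] 84.73485475825318
stud [568.   17.3] 39.7 138.4
notch [553.5  27.9] 57.6 140.1
key_in [656.2  26.6] 68.5 31.3
key_out [672.1  39.3] 88.7 33.0
```

Sizes check out: lid radius 67.4 (67), stud radius 39.7 (40), key 68–89. The lid centre is about (598,-9), the stud is at 139° and the key at 32°, so the lid needs about -107° (clockwise). I'll shut the fingers and set them behind the stud, with tool y along the push direction.

```bash
python3 -m handwheel '[[-4.6,-40,0,0,0,0,1],[-4.6,-40,0,0,0,0,1],[0,0,0,0,0,-0.171,1],[0,0,0,0,0,-0.171,1],[0,0,0,0,0,-0.171,1],[0,0,0,0,0,-0.171,1],[0,0,0,0,0,-0.171,1],[0,0,20,0,0,0,1],[0,0,0,0,0,0,1]]'
```

```text
t: 1.42
ee_pos: [544.0, -9.1, 201.6]
orientation: [-1.1, -2.94, 0.001]
ft_force: [0.2, 0.5, -0.4]
width: 2.1
grasp_force: 0.0
```

```bash
python3 -m handwheel '[[0,0,28,0,0,0,1],[0,0,27,0,0,0,1],[0,0,0,0,0,0,1],[0,5,0,0,0,0,1],[0,5,0,0,0,0,1],[0,0,0,0,0,0,1]]'
python3 - <<'E'
from m import *
for n in("wrist",):
    w=viewer.get_image(n);cv2.imwrite("pics/w2.png",w["frame"])
E
```

```text
t: 2.17
ee_pos: [552.5, -1.3, 148.6]
orientation: [1.099, 2.941, 0.001]
ft_force: [0.2, 0.3, 0.6]
width: 0.6
grasp_force: 0.0
```

View pics/w2.png

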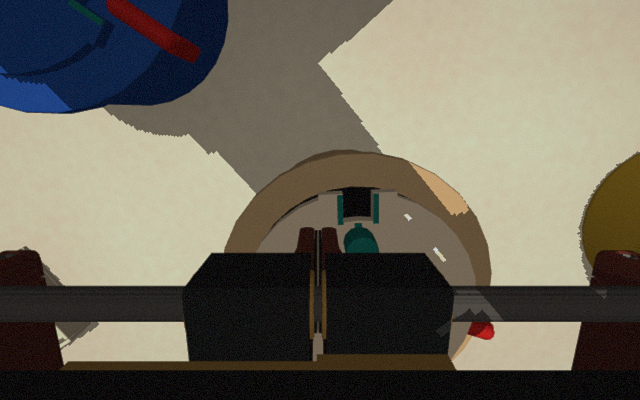

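The shut fingers at (318,240) stand just beside the stud at (362,238), on the correct side. I sweep round the lid axis in arcs, turning the tool with the lid.

```bash
python3 -m handwheel '[[0,1,2,0,0,0,1],[3,6.6,0,0,0,0.16,1],[3,6.6,0,0,0,0.16,1],[3,6.6,0,0,0,0.16,1],[3,6.6,0,0,0,0.16,1],[3,6.6,0,0,0,0.16,1],[3,6.6,0,0,0,0.16,1],[3,6.6,0,0,0,0.16,1],[3,6.6,0,0,0,0.16,1],[0,0,0,0,0,0,1]]'
cat > look.py <<'E'
from m import *
import sys
w=viewer.get_image("wrist");f=w["frame"];r,t=masks(f);C=np.array([597.8,-9.1])
cv2.imwrite(sys.argv[1],f)
for n,m,zs in(("red",r,(129,)),("teal",t,(156,138))):
    for c,s in comps(m,40)[0]:
        for z in zs:
            p=plane(w,*c,z)[:2];v=p-C
            if np.hypot(*v)<110: print(n,c,s[4],z,p.round(1),"r",np.hypot(*v).round(1),"ang",np.degrees(np.arctan2(v[1],v[0])).round(1))
o=sensors.get_obs();R=cv2.Rodrigues(o["orientation"])[0];print("TCP rel lid in tool",(R.T@(o["ee_pos"]-[*C,138])).round(1),"tool x ang",np.degrees(np.arctan2(R[1,0],R[0,0])).round(1),o["ft_force"].round(1))
E
python3 look.py pics/w3.png
```

```text
t: 3.48
ee_pos: [592.8, 35.1, 145.4]
orientation: [-2.638, -1.705, 0.001]
ft_force: [-0.8, 0.1, 0.5]
width: 0.6
grasp_force: 0.1
red [439.  183.5] 1040 129 [664.9  36.3] r 81.0 ang 34.1
teal [364.6 206.3] 149 156 [622.5  49.2] r 63.3 ang 67.0
teal [364.6 206.3] 149 138 [623.   43.7] r 58.5 ang 64.5
teal [328.7 211.2] 154 156 [606.3  53.9] r 63.6 ang 82.4
teal [328.7 211.2] 154 138 [604.7  49. ] r 58.5 ang 83.2
teal [352.3 240.4] 680 156 [610.7  35.9] r 46.8 ang 74.0
teal [352.3 240.4] 680 138 [609.7  28.9] r 39.8 ang 72.6
TCP rel lid in tool [ 38.  -22.7  -7.5] tool x ang 65.8 [-0.5  0.8 -0.1]
```

View pics/w3.png

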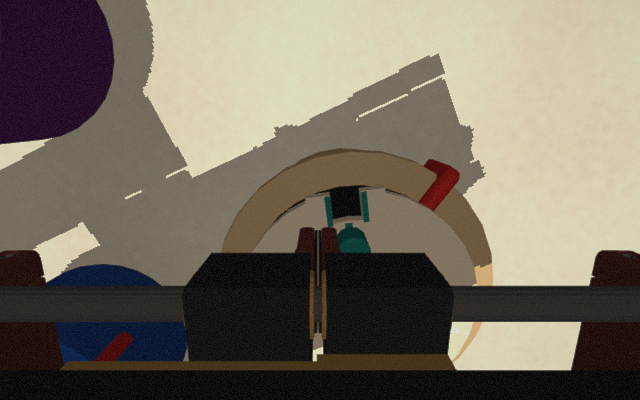

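The lid has turned: the teal edges at (365,206) and (329,211) put the notch at 74° and the key is at about 32°. About 0.73 rad remains.

```bash
python3 -m handwheel '[[3,6.6,0,0,0,0.16,1],[3,6.6,0,0,0,0.16,1],[3,6.6,0,0,0,0.16,1],[3,6.6,0,0,0,0.16,1],[0,0,0,0,0,0,1],[0,0,0,0,0,0,1]]'; python3 look.py pics/w4.png
```

```text
t: 4.28
ee_pos: [620.3, 27.9, 145.7]
orientation: [3.04, 0.793, -0.0]
ft_force: [-0.3, -0.3, -0.4]
width: 0.2
grasp_force: 0.0
red [352.1 168. ] 1242 129 [662.9  31. ] r 76.5 ang 31.6
teal [366.8 205. ] 152 156 [653.4  20.5] r 62.9 ang 28.0
teal [366.8 205. ] 152 138 [650.6  15.8] r 58.3 ang 25.2
teal [330.6 208. ] 149 156 [643.8  34.6] r 63.4 ang 43.5
teal [330.6 208. ] 149 138 [639.9  31.5] r 58.5 ang 44.0
teal [352.9 239.7] 750 156 [635.3  17.3] r 45.9 ang 35.2
teal [352.9 239.7] 750 138 [630.4  12.3] r 39.0 ang 33.2
TCP rel lid in tool [ 37.7 -21.4  -7.7] tool x ang 29.2 [ 0.2 -0.8 -0.9]
```

View pics/w4.png

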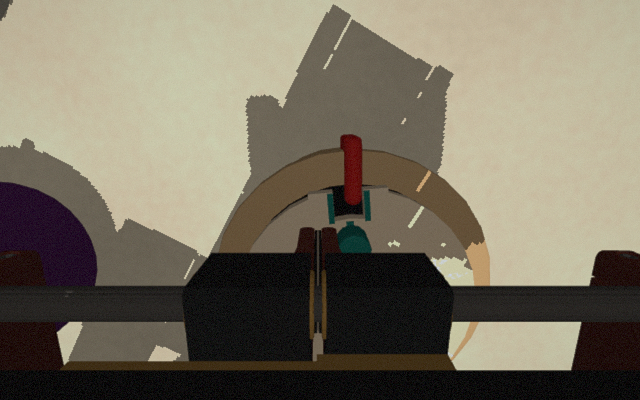

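The notch, between its edges at (331,208) and (367,205), is at about 34.6°. The key shows inside it at (353,200), about 32°. I give it a last nudge of about 0.045 rad.

```bash
python3 -m handwheel '[[1,1.9,0,0,0,0.045,1],[0,0,0,0,0,0,1],[0,0,0,0,0,0,1]]'; python3 look.py pics/w5.png
```

```text
t: 4.7
ee_pos: [622.1, 27.0, 145.7]
orientation: [3.058, 0.72, -0.001]
ft_force: [-1.6, -0.2, 0.8]
width: 0.5
grasp_force: 0.4
red [346.1 168.6] 1226 129 [663.1  30.7] r 76.5 ang 31.4
teal [365.6 205.3] 147 156 [654.4  18.4] r 62.9 ang 25.9
teal [365.6 205.3] 147 138 [651.3  13.9] r 58.3 ang 23.2
teal [329.5 208.5] 145 156 [645.4  32.8] r 63.5 ang 41.4
teal [329.5 208.5] 145 138 [641.3  30. ] r 58.5 ang 42.0
teal [352.3 239.7] 732 156 [636.5  16. ] r 46.1 ang 32.9
teal [352.3 239.7] 732 138 [631.3  11.1] r 39.1 ang 31.2
TCP rel lid in tool [ 37.9 -21.5  -7.7] tool x ang 26.5 [-0.6  0.1  0.3]
```

The notch is at 32.6° and the key at about 31.7°, which is within 1 mm. I back off, lift, move over the lid centre and go down.

```bash
python3 -m handwheel '[[0,-4,0,0,0,0,1],[0,0,-26,0,0,0,1],[-20,13,0,0,0,0,1],[-18,12.5,0,0,0,0,1],[0,0,0,0,0,0,1],[0,0,15,0,0,0,1],[0,0,15,0,0,0,1],[0,0,3,0,0,0,1],[0,0,1,0,0,0,1],[0,0,0,0,0,0,1]]'
```

```text
t: 6.0
ee_pos: [598.0, -8.9, 137.6]
orientation: [-3.058, -0.718, 0.0]
ft_force: [-0.8, -0.9, -0.3]
width: 0.6
grasp_force: 0.0
```

```bash
python3 -m handwheel '[[0,0,2,0,0,0,1],[0,0,2,0,0,0,1],[0,0,2,0,0,0,1],[0,0,0,0,0,0,1]]'
```

```text
t: 6.5
ee_pos: [598.3, -9.0, 131.8]
orientation: [3.059, 0.717, 0.001]
ft_force: [0.1, 1.1, 1.7]
width: 0.4
grasp_force: 1.0
```

```bash
python3 -m handwheel '[[0,0,2,0,0,0,1],[0,0,1,0,0,0,1],[0,0,1,0,0,0,1],[0,0,1,0,0,0,1],[0,0,0,0,0,0,1]]'
```

```text
t: 7.12
ee_pos: [598.4, -9.1, 128.6]
orientation: [3.058, 0.717, 0.002]
ft_force: [-5.3, 2.5, 18.8]
width: 0.3
grasp_force: 9.6
```

Firm resistance at 128.6, where home is 128. I push 1 mm more, then withdraw and check.

```bash
python3 -m handwheel '[[0,0,1,0,0,0,1],[0,0,0,0,0,0,1],[0,0,0,0,0,0,1]]'; python3 -m handwheel '[[0,0,-10,0,0,0,1],[0,0,-30,0,0,0,1],[0,0,-40,0,0,0,1],[-50,0,0,0,0,0,1],[-40,0,0,0,0,0,1],[0,0,0,0,0,0,1]]'; python3 look.py pics/w6.png
```

```text
t: 7.5
ee_pos: [598.4, -9.0, 128.5]
orientation: [3.058, 0.717, 0.002]
ft_force: [-7.7, 1.5, 26.4]
width: 0.6
grasp_force: 13.2
t: 8.25
ee_pos: [514.5, -50.0, 205.2]
orientation: [-3.059, -0.715, 0.004]
ft_force: [0.4, 0.5, -0.3]
width: 0.6
grasp_force: 0.0
teal [311.3   8.8] 463 156 [624.8   9. ] r 32.5 ang 33.8
teal [311.3   8.8] 463 138 [629.2  11.5] r 37.6 ang 33.3
TCP rel lid in tool [-90.9   0.2 -67.5] tool x ang 26.3 [ 0.   0.1 -0.5]
```

View pics/w6.png

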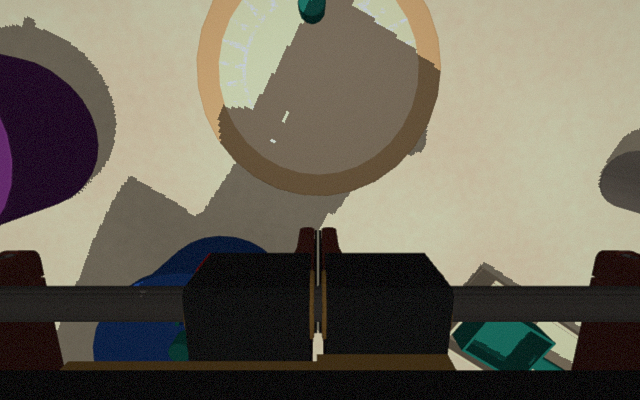

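The lid now sits flush in the rim (bottom edge at (318,175)), but the key is out of view. I move back up and over for one check of the notch and key.

```bash
python3 -m handwheel '[[40,0,-20,0,0,0,1],[40,0,-20,0,0,0,1],[0,0,0,0,0,0,1],[0,0,0,0,0,0,1]]'; python3 look.py pics/w7.png; python3 -c "
import cv2;f=cv2.imread('pics/w7.png');cv2.imwrite('pics/w7c.png',cv2.resize(f[20:260,180:460],None,fx=2.4,fy=2.4))"
```

```text
t: 8.8
ee_pos: [588.5, -13.4, 244.6]
orientation: [-3.058, -0.718, 0.003]
ft_force: [0.1, 0.3, 0.2]
width: 0.4
grasp_force: 0.0
red [311.4  92.7] 566 129 [661.3  28.8] r 74.0 ang 30.9
teal [322.4 113.1] 66 156 [650.8  14.2] r 57.9 ang 23.8
teal [322.4 113.1] 66 138 [651.1  14.1] r 58.1 ang 23.5
teal [299.3 115.6] 59 156 [641.7  28.5] r 57.8 ang 40.5
teal [299.3 115.6] 59 138 [641.4  29.4] r 58.1 ang 41.4
teal [312.9 137.2] 347 156 [632.3  12.8] r 40.8 ang 32.4
teal [312.9 137.2] 347 138 [631.2  12.5] r 39.8 ang 32.9
TCP rel lid in tool [ -11.    -0.5 -106.4] tool x ang 26.4 [-0.9  0.5 -1.1]
```

View pics/w7c.png

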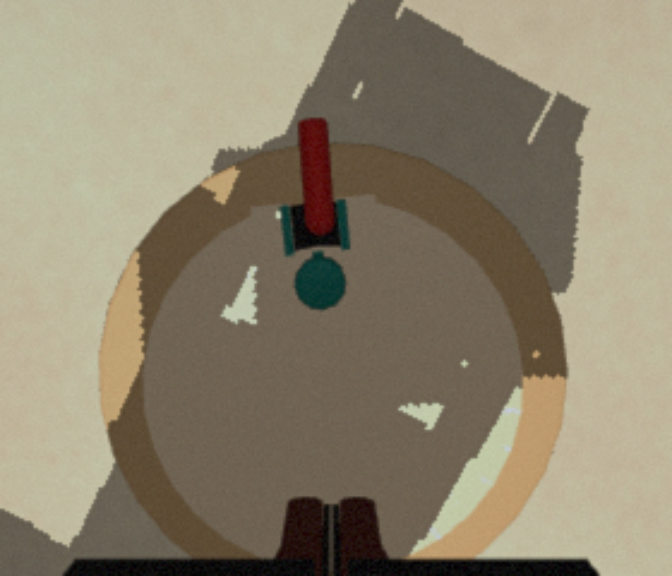

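The red key lies inside the notch at crop (318,225), between the teal edges at (288,230) and (343,225). The lid went from 138 to about 128.5 under 26 N, so it is home, and the hand is clear.

```bash
python3 -c "
from workcell import ctrl
print(ctrl.close_job())"
```

```text
the job is handed in; nothing more can be done
None
```

I turned the lid until its notch was over the red key, pressed it down to about 128.5 mm (fully home is 128) and took the hand clear. The job is handed in at about 9 s; no verdict was returned.

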